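Set the polarizer ring to the red flag and lock it

TASK

On the round polarised-light base, gently push the white tab of the black polarizer ring round its arc until the ring's white pointer stands in line with the red flag on the scale. Then push the yellow locking lever to the left, away from the ring, all the way to its stop, leaving the ring at the flag. Only push the tabs with the fingers, do not pinch them, and leave the dish on the window and everything else on the bench where it is.

Things in the scene. Friction and masses are not known exactly. Their poses are not given: they have to be found in the camera images.
- light_base: The polarised-light viewing base: a grey round drum, 232 mm across, fixed to the worktop, with a flat deck 40 mm above the worktop and a small square ear at its left rear. Origin on the ring axis, on the worktop. Its -x axis points to its front (towards the robot at yaw 0), +y to its left, z up. To its right on the bench stands a fixed microscope, 0.41 m tall, over x 0.25 to 0.61 and y -0.20 to 0.02: go round or over it.
- polarizer (a joint): Angle of the black polarizer ring (132 mm across, top 6 mm above the deck) about the vertical axis of the base, rad. 0: its lever points to the base's front (-x); positive is counterclockwise seen from above, i.e. the lever at the front moves to the base's right (-y). In base axes the lever points along (-cos q, -sin q). Stops at -1.05 and +1.05. It stays where it is left; about 1.5 N at the tab turns it.
- ring_tab_mid (a point): Middle of the upright white push tab of the ring's lever, 80 mm from the ring axis and 62 mm above the worktop. The tab is 20 mm long radially, 10 mm thick along the arc, and reaches from 46 to 78 mm above the worktop.
- pointer_tip (a point): Tip of the small white pointer of the lever, outward of the tab, 96 mm from the ring axis, 43 mm above the worktop, in line with the middle of the tab.
- flag_tip (a point): Tip of the red index flag that is fixed on the scale (black lines on the deck, every 10 degrees) at the rim of the base, 96 mm from the ring axis, 43 mm above the worktop. The flag reaches outward from there to the rim and stands only 7 mm above the deck. It is always counterclockwise of the lever at the start.
- lock (a joint): Angle of the yellow locking lever on the base's left, rad. Near 0: open, its arm points to the base's rear (+x); it grows counterclockwise seen from above (the tab swings away from the ring, to the base's left, +y) up to its stop at 1.15 (locked). In base axes the arm points along (cos q, sin q). It stays where it is left; about 2 N at its tab turns it. It does not hinder the ring.
- lock_pivot (a point): Pivot of the locking lever, 20 mm behind (+x) and 95 mm left (+y) of the ring axis in base axes, 41 mm above the worktop.
- lock_tab_mid (a point): Middle of the upright yellow push tab of the locking lever, 45 mm from the pivot, 63 mm above the worktop. The tab is 16 mm long along the arm, 10 mm thick across it, and reaches from 47 to 79 mm above the worktop.
- dish: Lidded petri dish with agar, 93 mm across, 17 mm tall, standing loose on the white window (94 mm across, 48 mm above the worktop) in the middle of the ring. Origin in the middle of its underside, z up.
- window (a point): Middle of the top of the white window, on the ring axis, 48 mm above the worktop.
- coverslip_box: Bystander: small white coverslip box with a blue lid label, 26x30x16 mm, loose on the worktop. Origin in the middle of its underside.
- oil_bottle: Bystander: small amber dropper bottle with red cap, 31 mm across, 74 mm tall, loose on the worktop. Origin in the middle of its underside.
- dust_cap: Bystander: round black dust cap, 41 mm across, 12 mm tall, loose on the worktop. Origin in the middle of its underside.
- slide_box: Bystander: flat blue slide box, 105x176x33 mm, loose on the worktop. Origin in the middle of its underside.
- beaker: Bystander: clear beaker, 55 mm across, 70 mm tall, loose on the worktop. Origin in the middle of its underside.
- pen: Bystander: blue pen lying on the worktop, 160x10x12 mm, loose on the worktop. Origin in the middle of its underside.
Things that resemble listed ones, but are neither listed nor needed, are in the scene too. There is more than one size of the dish; the one meant has the size given above.

How it is judged (in metres and radians):
On the way, in this order (a step that is already met when the one before it is completed fails the run):
1. the ring's pointer stands at the red flag while the locking lever is still open (horizontal distance between pointer_tip and flag_tip below 0.0045 m and value of joint lock below 0.4 rad), for 0.2 s.
2. the locking lever is at its stop (value of joint lock above 1.03 rad and horizontal distance between pointer_tip and flag_tip below 0.0045 m), for 0.2 s.
At the end, for the whole second after the job is handed in: The pointer tip is within 4.5 mm of the flag tip (seen from above) and at rest, the locking lever is at its stop (beyond 1.03 of 1.15 rad), and the dish still stands flat on the window, within 13 mm of its middle (all of step 2 and velocity of joint polarizer between -0.02 and 0.02 rad/s and horizontal distance between dish and window below 0.013 m and z of dish in the frame of window below 0.004 m and angle between dish's own z axis and vertical below 0.08 rad); the robot touches nothing.
It fails at once if a lever tab is pinched (both of its halves pressed at once) instead of pushed ((contact force between the fingers and ring_tab_left above 1 N and contact force between the fingers and ring_tab_right above 1 N) or (contact force between the fingers and lock_tab_left above 1 N and contact force between the fingers and lock_tab_right above 1 N)).
It fails at once if a lever is pushed with more than 40 N (contact force between the fingers and ring_tab_left above 40 N or contact force between the fingers and ring_tab_right above 40 N or contact force between the fingers and lock_tab_left above 40 N or contact force between the fingers and lock_tab_right above 40 N).
It fails at once if the dish is shoved more than 8 mm, lifted or tipped (distance of dish from where it was at the start of the episode above 0.008 m or angle between dish's own z axis and vertical above 0.15 rad).
It fails at once if a bystander is moved more than 20 mm (distance of any of coverslip_box, oil_bottle, dust_cap, slide_box, beaker, pen from where it was at the start of the episode above 0.02 m).
It also fails if it takes over 58 s, if anything falls off the work surface, if the arm or the gripper's body presses on something with over 40 N, if the wrist force passes 120 N, or if a joint passes its speed limit or range.

ROBOT

A 6-joint arm with a two-finger parallel gripper is mounted at the origin on a cart in front of the work surface, level with it; the furniture and walls round the work are solid. World frame = base frame: x ahead of the robot, y to its left, z up, the work surface at z = 0. Lengths are in m, angles in degrees, forces in N, time in s.
With the tool pointing down it reaches from about 0.4 to 0.825 m from the base axis. Payload 7 kg.
Tool frame: the origin (TCP) lies at the very end of the fingers, on their centre line; the grasp point (between the pads) lies 19 mm behind it; x points along the fingers, z is the direction in which the jaws open and shut, and the axes are right-handed (so a half turn about x gives the same grasp; the last joint's range is limited). The gripper opens to 88 mm and grips with 3 to 60 N. Pads are 19 mm wide; open, the fingers measure 130 mm over their backs; the gripper's body (78 mm by 193 mm) begins 47 mm behind the grasp point.
Start: joints at [-51.503, 20.546, 0.682, 0, -70.136, -16.507], TCP at [0.253, -0.626, 0.227] pointing down, gripper open.
Joint ranges: [-176.03, 176.03], [-82.01, 121.73], [-58.28, 71.71], [-173.87, 95.51], [-174.79, -0.11], [-173.66, 173.66]. Speed limits (degrees/s): [136.94, 136.94, 172.46, 180, 180, 180].

INTERFACE

Orientations are given as [roll, pitch, yaw] about the fixed x, y, z axes, in that order (R = Rz(yaw) Ry(pitch) Rx(roll)).
In Python, from plant import * gives the robot as it stands.
- The arm moves only by the tool arm_command, never from a script. Its argument "commands" is one flat list of numbers, 5 for each row, row after row: the shift along the tool's x, y, z in mm, then the turn about the tool's x in degrees, then the opening in per cent of the stroke, from 0 (shut) to 100 (fully open). A call has 1 to 5 rows; each row shifts and turns the pose as measured when the row begins, along the tool's axes as they then stand; what a row does not reach is not made up. A row lasts 1/8 s, in which the tool goes at most 62.5 mm and 10.7 degrees, less where a joint would pass 70% of its speed; a pose out of reach is approached as far as the arm can. A call is refused whole if a number of a shift passes 62.5 or a number of a turn 10.7, either way. A call with a gripper value outside its range is refused whole. The fingers move at their own pace and stop on an object; the grip force is fixed at half the most. Time passes only in rows, so rows that do not move let the fingers close. It gives the time, the measured TCP pose, the force and the opening at its end, in the units of the state.
- get_obs(): the state, without advancing time (a new reading comes with each control period).
- snapshot(name): name is "scene" or "top" or "wrist"; returns a dict with "frame" (384x512x3 uint8, blue, green, red), "fov_y" (degrees; the focal length in pixels is half the picture's height over the tangent of half this angle, whatever the lens; pixels are square), "cx", "cy" (the principal point, pixels), "world_to_cam" (4x4, takes a point from world to camera coordinates). Camera axes: x right, y up, looking along -z (the intrinsics and any distortion apply to the point x, -y, -z); pixel columns grow to the right and rows downward; lengths in m; the calibration is good to about 2 mm. A picture is of the moment at which its call begins. There is no depth.
- close_job(): hands the job in, once; it reports no verdict.
The state is a dict: "clock": time; "joint_pos": joint angles; "qvel": joint speeds; "tau": joint torques, N m; "tool_pos": TCP position; "orientation": TCP orientation; "force": force on the tool from outside, world axes, zero at the start; "moment": the same for the moment, N m; "opening": finger opening in m.
Only numpy, scipy, OpenCV 4.12 (cv2) and the standard library are available. Lean on these libraries where they do the work, as an engineer would, in place of code of your own. Each camera call takes 0.05 s, during which the arm holds its last target. There are 200 camera calls.

## Working session

There is one attempt and no reset: what is moved stays moved. The work goes in short steps, Python scripts to look and compute and a tool call to move; the robot and the scene stay as the last step left them, time stands still between calls to the robot, and variables do not carry over. Pictures are saved under pics/ and viewed, about 8 in all and at most 12, crops included, and the job is handed in when it is done.

Besides the shell and the picture viewer there is one more tool, called after ">>>" as name(argument=value, ...) on one line, values as JSON. arm_command: Moves the arm, as the interface text tells. Its arguments: {"type":"object","properties":{"commands":{"type":"array"}},"required":["commands"]}

```bash
mkdir -p pics; ls; python3 - <<'E'
from plant import *
import cv2,numpy as np,pickle
o=get_obs();print(o)
d={}
for n in("top","scene"):
    s=snapshot(n);d[n]=s;cv2.imwrite(f"pics/{n}0.png",s["frame"]);print(n,{k:v for k,v in s.items() if k!="frame"})
pickle.dump(d,open("s0.pkl","wb"))
cv2.imwrite("pics/both0.png",np.hstack([cv2.resize(d[n]["frame"],(400,300),interpolation=cv2.INTER_AREA) for n in d]))
E
```

```text
pics
{'clock': 0.0, 'joint_pos': array([-5.15035256e+01,  2.05911077e+01,  6.33848200e-01, -1.86709392e-02,
       -7.01343031e+01, -1.65066133e+01]), 'qvel': array([ 0.08381756, -0.10964496, -0.02233584,  0.00177721, -0.08847739,
       -0.02201945]), 'tau': array([ 3.03870647e-04, -5.82716775e+01,  2.93062162e+01,  6.99715465e+00,
        7.05628467e-03, -1.24163557e-04]), 'tool_pos': array([ 0.25253734, -0.62546594,  0.22563149]), 'orientation': array([  5.65649772,  89.90676971, 117.64000012]), 'force': array([0.52914327, 0.74511512, 0.52097486]), 'moment': array([-0.0259311 ,  0.02114527, -0.03862295]), 'opening': 0.0872545952379274}
top {'fov_y': 44.33938409177412, 'cx': 255.92034641181803, 'cy': 190.1331546346643, 'world_to_cam': array([[ 0.00162705, -0.99999776, -0.00135467,  0.27372819],
       [ 0.98939106,  0.001413  ,  0.14526983, -0.54970894],
       [-0.14526759, -0.00157666,  0.98939115, -1.16023347],
       [ 0.        ,  0.        ,  0.        ,  1.        ]])}
scene {'fov_y': 46.90537145972364, 'cx': 259.2539171805792, 'cy': 188.46296051956799, 'world_to_cam': array([[-0.6966675 , -0.71726353, -0.01369037,  0.57013088],
       [ 0.35492705, -0.36119414,  0.86230249, -0.14378757],
       [-0.62344301,  0.59587904,  0.50620844, -0.85649688],
       [ 0.        ,  0.        ,  0.        ,  1.        ]])}
```

View pics/top0.png

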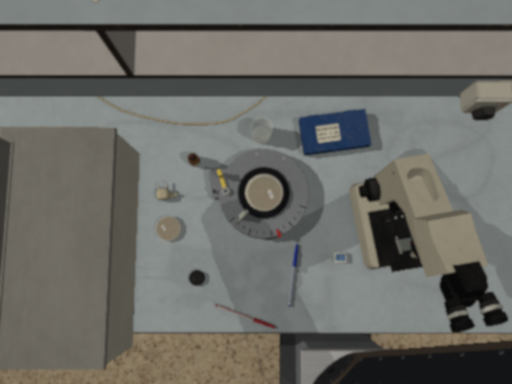

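View pics/scene0.png

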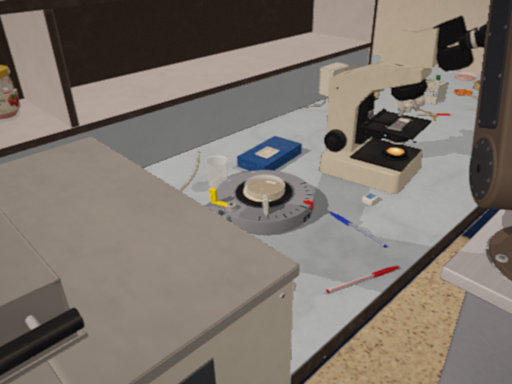

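The top view shows the base at about (265,193), the white ring tab at (241,215), the red flag at (279,233) and the yellow lever at (222,180). The second dish at (168,228) is not on the window, so the one at (265,193) on the base is meant. Next I'll enlarge this and measure.

```bash
cat >h.py <<'E'
import numpy as np,cv2,pickle
def ray(s,u,v):
    f=192/np.tan(np.radians(s["fov_y"]/2)); M=s["world_to_cam"]
    d=np.array([(u-s["cx"])/f,-(v-s["cy"])/f,-1.]); R=M[:3,:3]
    return -R.T@M[:3,3], R.T@d
def onz(s,u,v,z):
    c,d=ray(s,u,v); return c+d*(z-c[2])/d[2]
def proj(s,p):
    f=192/np.tan(np.radians(s["fov_y"]/2)); q=s["world_to_cam"][:3]@np.append(p,1)
    return np.array([s["cx"]+f*q[0]/-q[2], s["cy"]-f*q[1]/-q[2]])
def blobs(s,mask,z,box,amin=5):
    x0,y0,x1,y1=box; m=np.zeros_like(mask); m[y0:y1,x0:x1]=mask[y0:y1,x0:x1]
    n,l,st,c=cv2.connectedComponentsWithStats(m)
    for i in range(1,n):
        if st[i,4]>=amin: print(np.round(c[i],1),st[i],np.round(onz(s,*c[i],z),4))
E
python3 - <<'E'
from h import *
d=pickle.load(open("s0.pkl","rb"));s=d["top"];im=s["frame"];h=cv2.cvtColor(im,cv2.COLOR_BGR2HSV)
B=(200,140,325,250)
for nm,m,z in(("red",cv2.inRange(h,(0,110,60),(8,255,255))|cv2.inRange(h,(172,110,60),(180,255,255)),.045),
  ("yel",cv2.inRange(h,(20,120,90),(35,255,255)),.06),("black",cv2.inRange(h,(0,0,0),(180,255,45)),.046)):
    print(nm);blobs(s,m,z,B)
g=d["scene"];hh=cv2.cvtColor(g["frame"],cv2.COLOR_BGR2HSV)
print("scene");blobs(g,cv2.inRange(hh,(0,110,60),(8,255,255))|cv2.inRange(hh,(172,110,60),(180,255,255)),.045,(200,150,340,240));blobs(g,cv2.inRange(hh,(20,120,90),(35,255,255)),.06,(200,150,340,240))
a=cv2.resize(im[140:250,205:325],None,fx=3.6,fy=5.4*2/3,interpolation=cv2.INTER_CUBIC)
b=cv2.resize(g["frame"][160:240,200:330],(360,222*1),interpolation=cv2.INTER_CUBIC)
o=np.zeros((400,800,3),np.uint8);o[:a.shape[0],:a.shape[1]]=a;o[:222,436:796]=b;cv2.imwrite("pics/c0.png",o)
E
```

```text
red
[278.4 233.2] [277 230   4   7  22] [0.4397 0.2181 0.045 ]
yel
[220.9 177.6] [217 169   9  18  67] [0.5781 0.3627 0.06  ]
black
[264.1 193.3] [239 168  51  51 770] [0.5404 0.2539 0.046 ]
scene
[308.7 203.2] [303 200  10  10  53] [0.432  0.2234 0.045 ]
[215.6 197.7] [209 188  18  19 156] [0.576  0.3672 0.06  ]
```

View pics/c0.png

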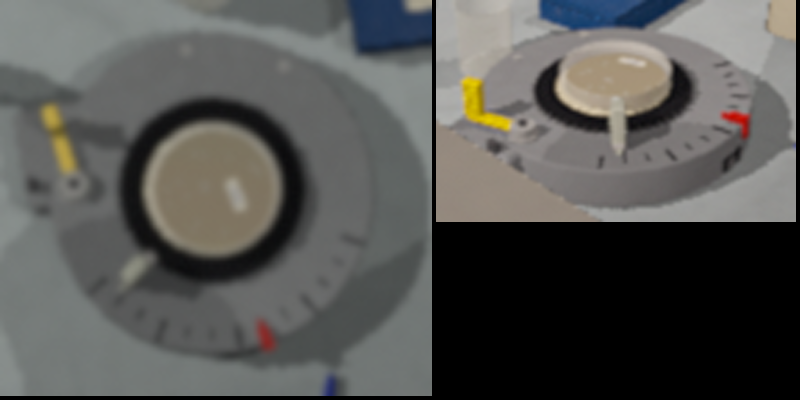

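The enlarged crop confirms the ring tab (137,268 in the crop) and pointer, the red flag (265,335), the lock pivot (73,185) and the yellow tab (50,115). Next: world positions.

```bash
python3 - <<'E'
from h import *
from scipy.spatial.transform import Rotation as Ro
d=pickle.load(open("s0.pkl","rb"));s=d["top"];g=d["scene"];im=s["frame"];h=cv2.cvtColor(im,cv2.COLOR_BGR2HSV)
m=cv2.inRange(h,(0,0,0),(180,255,45));n,l,st,c=cv2.connectedComponentsWithStats(m)
k=l[193,241] or l[175,265]; ys,xs=np.where(l==l[215,262]) ; print(len(xs))
ys,xs=np.where(m[165:222,237:293]>0);hl=cv2.convexHull(np.stack([xs+237,ys+165],1).astype(np.int32))
e=cv2.fitEllipse(hl);print("ring",e);C=onz(s,*e[0],.046);print("C",C)
def tri(a,b):
    (c1,d1),(c2,d2)=ray(s,*a),ray(g,*b);A=np.stack([d1,-d2],1);t=np.linalg.lstsq(A,c2-c1,rcond=None)[0]
    p,q=c1+d1*t[0],c2+d2*t[1];return (p+q)/2,np.linalg.norm(p-q)
cr=lambda u,v:(205+u/3.6-.36,140+v/3.6-.36)
sc=lambda u,v:(200+(u-436)/360*130-.3,160+v/222*80-.3)
def info(n,p):
    v=p-C;print(n,np.round(p,4),"r %.4f ang %.1f"%(np.hypot(v[0],v[1]),np.degrees(np.arctan2(v[1],v[0]))))
info("pivot",onz(s,*cr(73,185),.045));info("flag tip top",onz(s,*cr(261,318),.046));info("flagtipscene",onz(g,*sc(722,116),.046))
info("pointer top",onz(s,*cr(122,288),.043));info("tabtop",onz(s,*cr(150,258),.078));info("tab outer",onz(s,*cr(129,275),.078));info("pointer sc",onz(g,*sc(619,157),.043))
info("tab top scene",onz(g,*sc(616,100),.078))
info("yel top end(top)",onz(s,*cr(50,113),.079));info("yel top scene",onz(g,*sc(472,83),.079))
info("flag rim",onz(s,*cr(268,348),.046))
info("bottle top", onz(s,194,158,.074));info("beaker",onz(s,261,130,.0));info("dish", onz(s,*cr(212,188),.065)); info("pen end",onz(s,297,245,.0)); info("box left",onz(s,138,200,.25))
E
python3 - <<'E'
from plant import *
from scipy.spatial.transform import Rotation as R
o=get_obs();print(R.from_euler('xyz',o['orientation'],degrees=True).as_matrix().round(3),o['tool_pos'])
E
```

```text
770
ring ((263.6155700683594, 192.6646728515625), (50.28688049316406, 50.9349250793457), 50.97260665893555)
C [0.54200213 0.255051   0.046     ]
pivot [0.5462 0.3532 0.045 ] r 0.0983 ang 87.6
flag tip top [0.4527 0.2212 0.046 ] r 0.0955 ang -159.3
flagtipscene [0.4445 0.228  0.046 ] r 0.1012 ang -164.5
pointer top [0.4737 0.3183 0.043 ] r 0.0931 ang 137.2
tabtop [0.4913 0.298  0.078 ] r 0.0665 ang 139.8
tab outer [0.4796 0.3122 0.078 ] r 0.0846 ang 137.5
pointer sc [0.4648 0.3234 0.043 ] r 0.1031 ang 138.5
tab top scene [0.4845 0.3068 0.078 ] r 0.0774 ang 138.1
yel top end(top) [0.5914 0.3673 0.079 ] r 0.1226 ang 66.3
yel top scene [0.5817 0.369  0.079 ] r 0.1207 ang 70.8
flag rim [0.4319 0.2165 0.046 ] r 0.1167 ang -160.7
bottle top [0.6254 0.4295 0.074 ] r 0.1934 ang 64.5
beaker [0.7184 0.2613 0.    ] r 0.1765 ang 2.0
dish [0.5413 0.2555 0.065 ] r 0.0008 ang 143.2
pen end [0.4117 0.168  0.    ] r 0.1567 ang -146.2
box left [0.4973 0.5209 0.25  ] r 0.2696 ang 99.5
[[-0.001 -0.927 -0.374]
 [ 0.001 -0.374  0.927]
 [-1.     0.     0.002]] [ 0.25255531 -0.62548246  0.22570923]
```

>>> arm_command(commands=[-60,0,0,0,0,-60,0,0,0,0,-60,0,0,0,0,-60,0,0,0,0,0,0,0,0,0])

```text
clock: 0.72
tool_pos: [0.2521, -0.6251, 0.4694]
orientation: [9.9, 89.5, 121.9]
force: [0.2, -0.5, -1.0]
opening: 0.0431
```

```bash
cat >>h.py <<'E'
def go(p,yz=None):
    "shift in tool axes (mm) from now to p; turn needed to bring tool z to world angle yz"
    from plant import get_obs
    from scipy.spatial.transform import Rotation as R
    o=get_obs();M=R.from_euler('xyz',o['orientation'],degrees=True).as_matrix()
    a=np.degrees(np.arctan2(M[1,2],M[0,2]))
    print("shift",np.round(1e3*M.T@(np.array(p)-o['tool_pos']),1),"zang %.1f"%a,"" if yz is None else "turn %.1f"%(((a-yz+180)%360)-180),
      "tilt",M[:,0].round(3),"t %.2f"%o['clock'],"pos",o['tool_pos'].round(4),"J",o['joint_pos'].round(0))
E
python3 -c "
from h import *
go([.55,-.2,.46]);go([.51,.338,.46],48)"
```

```text
shift [  11.2 -435.2  282.8] zang 111.9  tilt [-0.005  0.007 -1.   ] t 0.72 pos [ 0.2521 -0.6251  0.4694] J [ -52.   19.   28.   -0. -100.  -17.]
shift [  15.4 -599.2  796.7] zang 111.9 turn 63.9 tilt [-0.005  0.007 -1.   ] t 0.72 pos [ 0.2521 -0.6251  0.4694] J [ -52.   19.   28.   -0. -100.  -17.]
```

>>> arm_command(commands=[0,-48,31,0,0,0,-48,31,0,0,0,-48,31,0,0,0,-48,31,0,0,0,-48,31,0,0])

```text
clock: 1.35
tool_pos: [0.4194, -0.3877, 0.4646]
orientation: [13.7, 89.0, 125.3]
force: [0.8, 0.2, 0.3]
opening: 0.0005
```

>>> arm_command(commands=[0,-45,31,0,0,0,-45,31,0,0,0,-40,31,0,0,0,-20,50,0,0,0,-20,50,0,0])

```text
clock: 1.98
tool_pos: [0.5096, -0.1361, 0.4614]
orientation: [26.9, 88.6, 138.5]
force: [0.5, -0.7, 0.6]
opening: 0.0007
```

```bash
python3 -c "
from h import *
go([.55,.1,.46]);go([.51,.338,.46],48)"
```

```text
shift [   4.6 -124.5  204.6] zang 111.6  tilt [-0.019  0.017 -1.   ] t 1.98 pos [ 0.5096 -0.1361  0.4614] J [  6.   4.   9.  -1. -96. -74.]
shift [   9.3 -175.   440.5] zang 111.6 turn 63.6 tilt [-0.019  0.017 -1.   ] t 1.98 pos [ 0.5096 -0.1361  0.4614] J [  6.   4.   9.  -1. -96. -74.]
```

>>> arm_command(commands=[0,-12,45,0,0,0,-18,50,0,0,0,-18,50,0,0,0,-18,50,0,0,0,-18,50,0,0])

```text
clock: 2.6
tool_pos: [0.4945, 0.1313, 0.4623]
orientation: [34.5, 88.3, 146.2]
force: [1.7, -0.2, -0.3]
opening: 0.0002
```

>>> arm_command(commands=[0,-18,50,-10.5,0,0,-18,40,-10.5,0,0,-10,30,-10.5,0,0,0,0,-10.5,0,0,0,0,-10.5,0])

```text
clock: 3.22
tool_pos: [0.4699, 0.265, 0.4593]
orientation: [-5.2, 88.1, 160.3]
force: [-0.5, -0.2, 0.8]
opening: 0.0004
```

>>> arm_command(commands=[0,0,0,-10.5,0,0,0,0,-10.5,0,0,0,0,-10.5,0,0,0,0,-10.5,0,0,0,0,-10.5,0])

```text
clock: 3.85
tool_pos: [0.4684, 0.2652, 0.4547]
orientation: [-49.7, 87.8, 169.5]
force: [-0.3, 0.2, 0.0]
opening: 0.0002
```

```bash
python3 -c "
from h import *
go([.509,.338,.12],228)
from plant import *
s=snapshot('wrist');pickle.dump(s,open('w1.pkl','wb'));cv2.imwrite('pics/w1.png',s['frame'])"
```

```text
shift [333.4 -20.9 -85.9] zang -140.8 turn -8.8 tilt [-0.038  0.007 -0.999] t 3.85 pos [0.4684 0.2652 0.4547] J [ 49.   5.  10.  -2. -96. -10.]
```

View pics/w1.png

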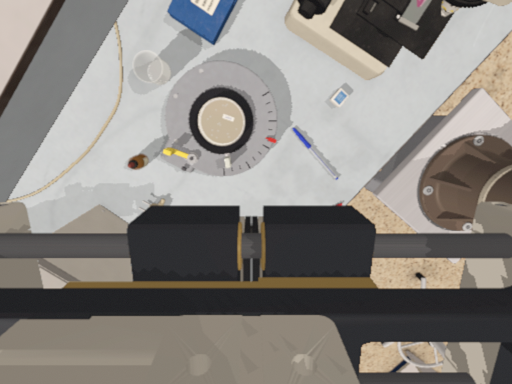

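The wrist view shows the ring at (221,120), the white tab and pointer at (227,163), the flag at (271,140) and the yellow tab at (170,153). I'll refine the positions from this view.

```bash
cat >>h.py <<'E'
def ringfit(s,box):
    x0,y0,x1,y1=box;im=s["frame"][y0:y1,x0:x1];m=(im.max(2)<50).astype(np.uint8)
    n,l,st,c=cv2.connectedComponentsWithStats(m);i=1+np.argmax(st[1:,4])
    ys,xs=np.where(l==i);e=cv2.fitEllipse(cv2.convexHull(np.stack([xs+x0,ys+y0],1).astype(np.int32)))
    C=onz(s,*e[0],.046);print("ring",np.round(e[0],1),np.round(e[1],1),"C",C.round(4));return C
def info(n,p,C):
    v=p-C;print(n,np.round(p,4),"r %.4f ang %.1f"%(np.hypot(v[0],v[1]),np.degrees(np.arctan2(v[1],v[0]))%360))
E
python3 - <<'E'
from h import *
s=pickle.load(open('w1.pkl','rb'));h=cv2.cvtColor(s["frame"],cv2.COLOR_BGR2HSV)
C=ringfit(s,(180,80,262,160))
blobs(s,cv2.inRange(h,(0,110,60),(8,255,255))|cv2.inRange(h,(172,110,60),(180,255,255)),.046,(160,60,300,190))
blobs(s,cv2.inRange(h,(20,120,90),(35,255,255)),.07,(150,130,210,170))
a=cv2.resize(s["frame"][95:185,155:285],(780,540),interpolation=cv2.INTER_CUBIC);cv2.imwrite("pics/w1c.png",a)
E
```

```text
ring [220.9 120.4] [62.1 64.8] C [0.5442 0.2523 0.046 ]
[271.3 139.5] [266 137  10   6  35] [0.4397 0.2169 0.046 ]
[174.4 152.1] [163 148  25  10 131] [0.5777 0.3579 0.07  ]
```

View pics/w1c.png

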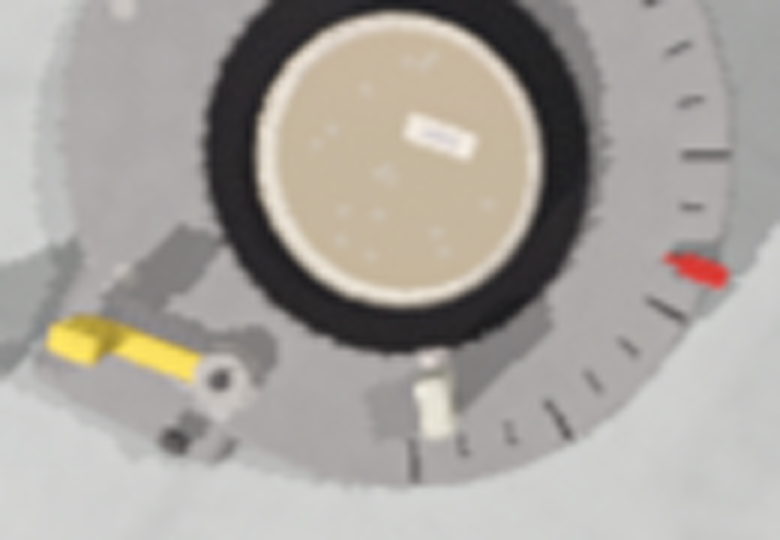

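Consistent: the lever sits at about 138° and the flag at about 199°, so about 61° counterclockwise to go. Descending clockwise of the tab.

>>> arm_command(commands=[30,-10,-45,-8.8,0,50,-11,-41,0,0,60,0,0,0,0,60,0,0,0,0,60,0,0,0,0])

```text
clock: 4.53
tool_pos: [0.5086, 0.345, 0.1901]
orientation: [-69.8, 88.0, 158.1]
force: [1.2, 0.3, -0.4]
opening: 0.0
```

```bash
python3 -c "
from h import *
go([.51,.337,.12],228);go([.51,.337,.057],228)"
```

```text
shift [69.9  8.7  4.1] zang -132.1 turn -0.1 tilt [-0.032  0.013 -0.999] t 4.53 pos [0.5086 0.345  0.1901] J [ 51.  17.  -8.  -2. -65.  -2.]
shift [132.8  10.8   3.4] zang -132.1 turn -0.1 tilt [-0.032  0.013 -0.999] t 4.53 pos [0.5086 0.345  0.1901] J [ 51.  17.  -8.  -2. -65.  -2.]
```

>>> arm_command(commands=[50,9,0,0,0,40,0,0,0,0,25,0,0,0,0,12,1,0,0,0,0,0,0,0,0])

```text
clock: 5.15
tool_pos: [0.5072, 0.3352, 0.0511]
orientation: [-51.3, 87.6, 175.7]
force: [0.3, 0.2, -0.9]
opening: 0.0003
```

```bash
python3 -c "
from h import *
go([.51,.337,.057],228)"
```

```text
shift [-6.   0.6 -3.1] zang -133.0 turn -1.0 tilt [-0.042  0.003 -0.999] t 5.15 pos [0.5072 0.3352 0.0511] J [ 51.  25. -17.  -3. -49.  -2.]
```

>>> arm_command(commands=[-5,0,5,-1,0,0,0,4,0,0,0,-1,5,-3,0,0,-2,7,-5,0,0,-2,7,-5,0])

```text
clock: 5.78
tool_pos: [0.4878, 0.3189, 0.0633]
orientation: [-81.1, 87.9, 160.3]
force: [-0.4, 1.3, -2.6]
opening: 0.0006
```

```bash
cat >>h.py <<'E'
def nxt(th,r=.082,off=.026,z=.056,C=(.5435,.2532)):
    a=np.radians(th);u=np.array([np.cos(a),np.sin(a)]);t=np.array([-u[1],u[0]])
    go(np.append(np.array(C)+r*u-off*t,z),th+90)
def look(s,name,box):
    h=cv2.cvtColor(s["frame"],cv2.COLOR_BGR2HSV);x0,y0,x1,y1=box
    cv2.imwrite(name,cv2.resize(s["frame"][y0:y1,x0:x1],(780,int(780*(y1-y0)/(x1-x0))),interpolation=cv2.INTER_CUBIC))
E
python3 -c "
from h import *
nxt(145);nxt(155);nxt(165)"
```

```text
shift [ 7.2  2.1 -4. ] zang -118.6 turn 6.4 tilt [-0.034  0.012 -0.999] t 5.78 pos [0.4878 0.3189 0.0633] J [ 51.  22. -21.  -3. -49.  12.]
shift [ 7.4 -2.8 10.2] zang -118.6 turn -3.6 tilt [-0.034  0.012 -0.999] t 5.78 pos [0.4878 0.3189 0.0633] J [ 51.  22. -21.  -3. -49.  12.]
shift [ 7.6 -5.1 25. ] zang -118.6 turn -13.6 tilt [-0.034  0.012 -0.999] t 5.78 pos [0.4878 0.3189 0.0633] J [ 51.  22. -21.  -3. -49.  12.]
```

>>> arm_command(commands=[4,-1,5,-2,0,2,-1,6,-3,0,0,-1,7,-4,0,0,-1,7,-4,0,0,0,0,0,0])

```text
clock: 6.4
tool_pos: [0.4758, 0.3017, 0.0645]
orientation: [-122.6, 88.0, 132.3]
force: [-0.3, -1.3, -0.4]
opening: 0.0003
```

```bash
python3 -c "
from h import *
nxt(165);nxt(175);nxt(185)
from plant import *
s=snapshot('top');print(get_obs()['force']);pickle.dump(s,open('t2.pkl','wb'))
w=snapshot('wrist')
look(s,'pics/t2.png',(205,140,325,250));look(w,'pics/w2.png',(0,0,512,384))
a=cv2.imread('pics/t2.png');b=w['frame'];o=np.zeros((384,800,3),np.uint8);o[:264,:288]=cv2.resize(a,(288,264));o[:,288:]=b;cv2.imwrite('pics/b2.png',o)"
```

```text
shift [ 8.5 -3.7  3.5] zang -105.2 turn -0.2 tilt [-0.023  0.026 -0.999] t 6.40 pos [0.4758 0.3017 0.0645] J [ 51.  19. -24.  -3. -47.  26.]
shift [ 8.4 -7.  18.2] zang -105.2 turn -10.2 tilt [-0.023  0.026 -0.999] t 6.40 pos [0.4758 0.3017 0.0645] J [ 51.  19. -24.  -3. -47.  26.]
shift [ 8.1 -7.6 33.1] zang -105.2 turn -20.2 tilt [-0.023  0.026 -0.999] t 6.40 pos [0.4758 0.3017 0.0645] J [ 51.  19. -24.  -3. -47.  26.]
[-0.12826709 -0.2725734  -0.00217963]
```

View pics/b2.png

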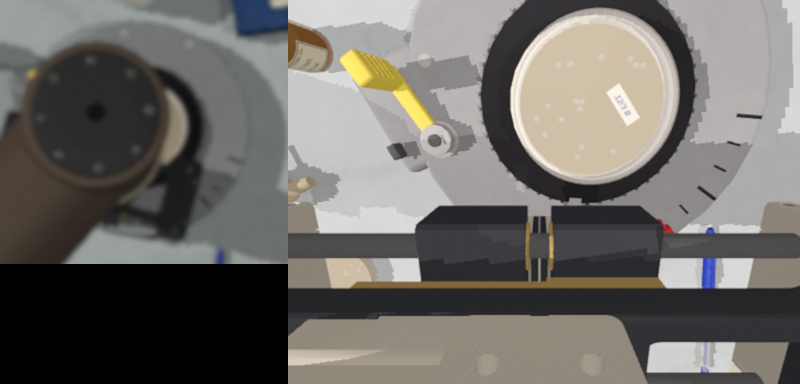

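The wrist view shows the gripper hiding the tab. The root of the lever is visible at about wrist (290,200) and the red flag at about (378,227).

```bash
cat >>h.py <<'E'
def wl(name=None):
    from plant import snapshot
    s=snapshot('wrist');return s
E
python3 -c "
from h import *
from plant import *
w=snapshot('wrist');C=ringfit(w,(180,0,420,206))
info('root',onz(w,290,200,.046),C);info('flag',onz(w,378,227,.046),C)
print(proj(w,get_obs()['tool_pos']))
C=np.array([.5435,.2532,0])
for a in (150,155,160,165): print(a,proj(w,np.array([.5435+.07*np.cos(np.radians(a)),.2532+.07*np.sin(np.radians(a)),.05])))
"
```

```text
ring [302.7  97.5] [196.6 224. ] C [0.545  0.2508 0.046 ]
root [0.4825 0.2731 0.046 ] r 0.0663 ang 160.3
flag [0.4474 0.2184 0.046 ] r 0.1028 ang 198.3
[251.4852613  229.43749501]
150 [268.72801017 206.84416044]
155 [277.56523975 208.70992043]
160 [286.53977377 209.83762481]
165 [295.60479009 210.22271145]
```

>>> arm_command(commands=[4,-2,7,-4,0,4,-2,7,-4,0,3,-2,7,-4,0,2,-2,7,-4,0,0,0,0,0,0])

```text
clock: 7.18
tool_pos: [0.4666, 0.2798, 0.053]
orientation: [-152.3, 88.0, 118.7]
force: [-0.1, 0.4, 0.5]
opening: 0.0003
```

```bash
python3 -c "
from h import *
nxt(180);nxt(185);nxt(190);nxt(195)
from plant import *
w=snapshot('wrist');print(get_obs()['force'])
cv2.imwrite('pics/w3.png',w['frame'])"
```

```text
shift [-3.  -5.1  0.4] zang -89.0 turn 1.0 tilt [-0.017  0.031 -0.999] t 7.17 pos [0.4666 0.2798 0.053 ] J [ 50.  19. -27.  -3. -44.  43.]
shift [-3.2 -7.2  7.6] zang -89.0 turn -4.0 tilt [-0.017  0.031 -0.999] t 7.17 pos [0.4666 0.2798 0.053 ] J [ 50.  19. -27.  -3. -44.  43.]
shift [-3.4 -8.7 15. ] zang -89.0 turn -9.0 tilt [-0.017  0.031 -0.999] t 7.17 pos [0.4666 0.2798 0.053 ] J [ 50.  19. -27.  -3. -44.  43.]
shift [-3.6 -9.5 22.5] zang -89.0 turn -14.0 tilt [-0.017  0.031 -0.999] t 7.17 pos [0.4666 0.2798 0.053 ] J [ 50.  19. -27.  -3. -44.  43.]
[-0.04980798  0.42915331  0.11751952]
```

>>> arm_command(commands=[0,-4,6,-4,0,0,-3,6,-4,0,0,-2,4,-3,0,0,-1,3,-2,0,0,0,0,0,0])

```text
clock: 7.85
tool_pos: [0.461, 0.2634, 0.0535]
orientation: [-172.5, 87.9, 111.3]
force: [-1.0, 0.2, -0.4]
opening: 0.0003
```

```bash
python3 -c "
from h import *
nxt(190);nxt(195);nxt(199)
from plant import *
w=snapshot('wrist');print(get_obs()['force'])
cv2.imwrite('pics/w4.png',w['frame'])"
```

```text
shift [-2.5 -2.4 -1.9] zang -76.2 turn 3.8 tilt [-0.013  0.034 -0.999] t 7.85 pos [0.461  0.2634 0.0535] J [ 49.  17. -29.  -3. -43.  56.]
shift [-2.7 -4.9  5.2] zang -76.2 turn -1.2 tilt [-0.013  0.034 -0.999] t 7.85 pos [0.461  0.2634 0.0535] J [ 49.  17. -29.  -3. -43.  56.]
shift [-2.9 -6.4 11. ] zang -76.2 turn -5.2 tilt [-0.013  0.034 -0.999] t 7.85 pos [0.461  0.2634 0.0535] J [ 49.  17. -29.  -3. -43.  56.]
[ 0.90497511 -0.35253963  1.007251  ]
```

View pics/w4.png

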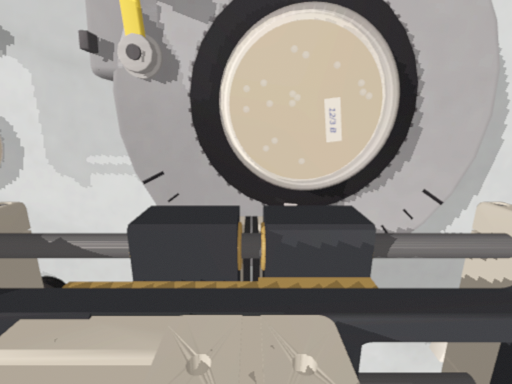

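The wrist view shows the lever root at about (290,203), so the lever is near 191°. I'll push slightly further, then back off and lift to measure.

>>> arm_command(commands=[0,-2,4,-1,0,0,-1,2,0,0,0,0,0,0,0,0,0,-10,0,0,0,0,-4,0,0])

```text
clock: 8.52
tool_pos: [0.4562, 0.271, 0.0539]
orientation: [-173.9, 87.9, 110.8]
force: [0.5, 1.5, 0.1]
opening: 0.0005
```

>>> arm_command(commands=[-50,0,-10,0,0,-60,0,-30,0,0,-60,20,-30,0,0,-40,20,-20,0,0,0,0,0,0,0])

```text
clock: 9.15
tool_pos: [0.4721, 0.3601, 0.2641]
orientation: [-166.6, 88.0, 118.1]
force: [-1.0, -0.3, -1.4]
opening: 0.0005
```

```bash
python3 -c "
from h import *
from plant import *
w=snapshot('wrist');pickle.dump(w,open('w5.pkl','wb'))
C=np.array([.5442,.2523,.046]);p=proj(w,C);print(p, get_obs()['tool_pos'])
q=proj(w,[.450,.222,.046]);print('flag',q)
x,y=np.clip((q-[60,45]).astype(int),0,[392,290]);print(x,y)
look(w,'pics/w5.png',(x,y,x+120,y+90))"
```

```text
[346.39920197 138.9629905 ] [0.47099586 0.3587849  0.2622115 ]
flag [344.03087437 207.95074444]
284 162
```

View pics/w5.png

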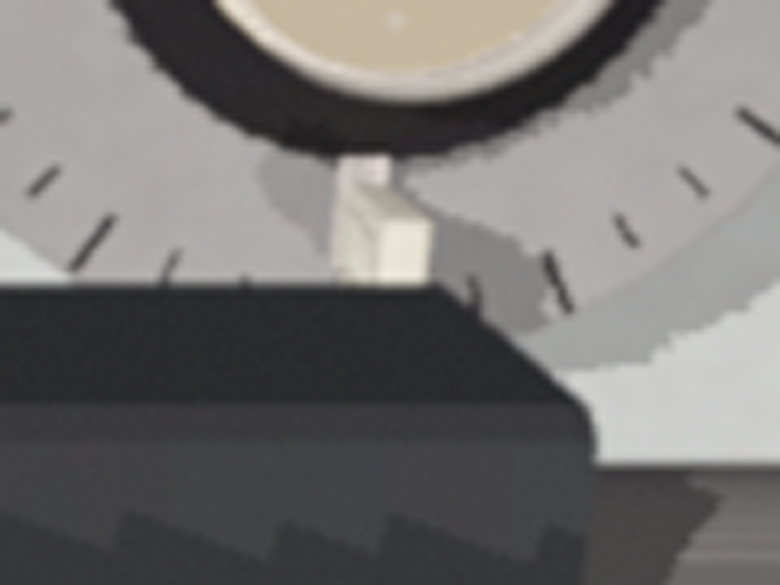

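The crop shows the tab from above at (400,240), with the pointer and flag hidden by the gripper. I'll back off outward for a clear view.

>>> arm_command(commands=[-40,-40,40,0,0,-40,-40,40,0,0,-20,0,10,0,0,0,0,0,0,0])

```text
clock: 9.7
tool_pos: [0.4183, 0.2518, 0.349]
orientation: [-138.1, 88.1, 146.6]
force: [0.3, 0.3, -0.3]
opening: 0.0003
```

```bash
python3 -c "
from h import *
from plant import *
w=snapshot('wrist');pickle.dump(w,open('w6.pkl','wb'))
C=np.array([.5442,.2523,.046]);p=proj(w,C);print(p, get_obs()['tool_pos'])
q=proj(w,[.450,.222,.046]);print('flag',q)
x,y=np.clip((q-[60,45]).astype(int),0,[392,290]);print(x,y)
look(w,'pics/w6.png',(x,y,x+120,y+90))"
```

```text
[275.56464852  81.81121813] [0.41797918 0.25186783 0.34804955]
flag [277.38756815 144.37190508]
217 99
```

View pics/w6.png

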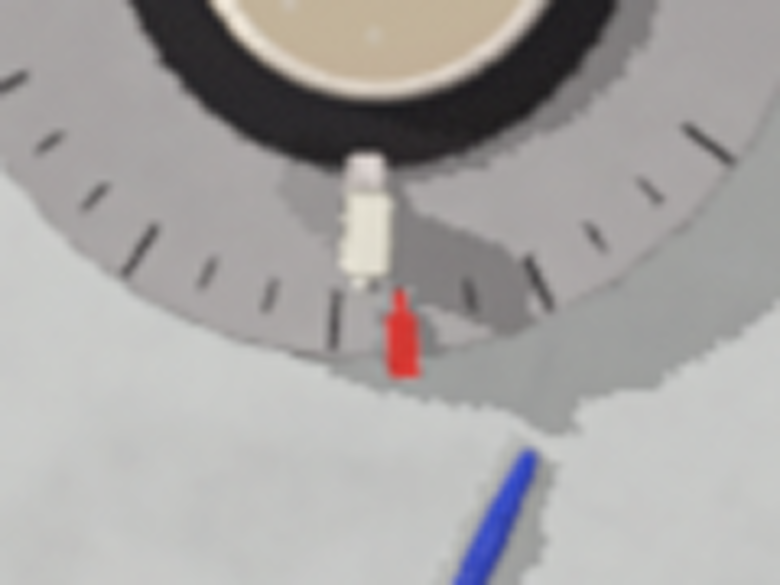

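The pointer tip is at about (359,288) and the flag tip at about (399,292), so the pointer is roughly 6 px short. Computing the angle.

```bash
python3 -c "
from h import *
w=pickle.load(open('w6.pkl','rb'))
f=lambda u,v:(217+u/6.5-.42,99+v/6.5-.42)
C=np.array([.5442,.2523,.046])
info('ptr',onz(w,*f(359,288),.043),C);info('root',onz(w,*f(367,160),.046),C);info('flagtip',onz(w,*f(400,291),.047),C);info('flagend',onz(w,*f(404,375),.047),C)
info('tabtop in',onz(w,*f(367,195),.078),C);info('tab out',onz(w,*f(361,275),.078),C)
h=cv2.cvtColor(w['frame'],cv2.COLOR_BGR2HSV)
blobs(w,cv2.inRange(h,(0,110,60),(8,255,255))|cv2.inRange(h,(172,110,60),(180,255,255)),.046,(217,99,337,189))
im=w['frame'][60:130,225:325];ys,xs=np.where(im.max(2)<50)
C=ringfit(w,(215,10,345,130))
info('ptr',onz(w,*f(359,288),.043),C);info('flagtip',onz(w,*f(400,291),.047),C)
nxt(195,z=.14)
nxt(195,off=.036,z=.14);
"
```

```text
ptr [0.4497 0.2316 0.043 ] r 0.0967 ang 192.4
root [0.4816 0.2386 0.046 ] r 0.0641 ang 192.3
flagtip [0.452  0.2214 0.047 ] r 0.0972 ang 198.5
flagend [0.4313 0.2143 0.047 ] r 0.1191 ang 198.6
tabtop in [0.4741 0.2383 0.078 ] r 0.0715 ang 191.3
tab out [0.4556 0.2345 0.078 ] r 0.0903 ang 191.3
[278.4 150.7] [276 144   5  13  46] [0.4401 0.2173 0.046 ]
ring [274.7  80.9] [80.1 86. ] C [0.5452 0.2541 0.046 ]
ptr [0.4497 0.2316 0.043 ] r 0.0981 ang 193.3
flagtip [0.452  0.2214 0.047 ] r 0.0987 ang 199.3
shift [206.8  44.6  10.1] zang -75.3 turn -0.3 tilt [-0.03   0.018 -0.999] t 9.75 pos [0.418  0.2519 0.348 ] J [ 53.  -0.  -9.  -2. -82.  52.]
shift [2.071e+02 4.460e+01 1.000e-01] zang -75.3 turn -0.3 tilt [-0.03   0.018 -0.999] t 9.75 pos [0.418  0.2519 0.348 ] J [ 53.  -0.  -9.  -2. -82.  52.]
```

Need about 6.2° more. Descending behind the tab again.

```bash
python3 -c "
from h import *
nxt(194,off=.045,z=.057);nxt(194,off=.045,z=.057,r=.085)"
```

```text
shift [290.3  47.3  -8.3] zang -75.3 turn 0.7 tilt [-0.03   0.018 -0.999] t 9.75 pos [0.418  0.2519 0.348 ] J [ 53.  -0.  -9.  -2. -82.  52.]
shift [290.4  44.3  -8.3] zang -75.3 turn 0.7 tilt [-0.03   0.018 -0.999] t 9.75 pos [0.418  0.2519 0.348 ] J [ 53.  -0.  -9.  -2. -82.  52.]
```

>>> arm_command(commands=[30,22,-8,0,0,60,22,0,0,0,60,0,0,0,0,60,0,0,0,0,30,0,0,0,0])

```text
clock: 10.38
tool_pos: [0.4487, 0.2746, 0.0958]
orientation: [-124.9, 87.8, 159.7]
force: [-0.5, -0.2, 0.6]
opening: 0.0005
```

```bash
python3 -c "
from h import *
nxt(194,off=.045,z=.057,r=.083)"
```

```text
shift [38.6  5.  -0.4] zang -75.4 turn 0.6 tilt [-0.035  0.013 -0.999] t 10.38 pos [0.4487 0.2746 0.0958] J [ 51.  15. -26.  -3. -50.  55.]
```

>>> arm_command(commands=[22,3,0,0,0,12,1,0,0,0,0,0,8,0,0,0,0,4,0,0,0,0,0,0,0])

```text
clock: 11.0
tool_pos: [0.4504, 0.2605, 0.0535]
orientation: [-108.7, 87.4, 176.0]
force: [0.5, 1.1, 0.8]
opening: 0.0003
```

```bash
python3 -c "
from h import *
nxt(192.3,r=.083);nxt(198.5,r=.083)
from plant import *
print(get_obs()['force'])"
```

```text
shift [-2.7  6.3  1.1] zang -75.4 turn 2.3 tilt [-0.044  0.003 -0.999] t 11.00 pos [0.4504 0.2605 0.0535] J [ 50.  18. -28.  -3. -46.  57.]
shift [-2.8  3.6 10.2] zang -75.4 turn -3.9 tilt [-0.044  0.003 -0.999] t 11.00 pos [0.4504 0.2605 0.0535] J [ 50.  18. -28.  -3. -46.  57.]
[0.52382847 1.10956987 0.75532089]
```

>>> arm_command(commands=[0,1,3,-2,0,0,1,3,-2,0,0,0,2,0,0,0,0,1,0,0,0,0,0,0,0])

```text
clock: 11.62
tool_pos: [0.4566, 0.2539, 0.0571]
orientation: [-122.2, 87.7, 166.4]
force: [-0.0, 0.9, -0.1]
opening: 0.0002
```

```bash
python3 -c "
from h import *
nxt(198.5,r=.083)
from plant import *
print(get_obs()['force'])"
```

```text
shift [ 1.1 -0.8  2.3] zang -71.4 turn 0.1 tilt [-0.039  0.009 -0.999] t 11.62 pos [0.4566 0.2539 0.0571] J [ 49.  17. -28.  -3. -46.  62.]
[-0.01308259  0.91689408 -0.06925852]
```

>>> arm_command(commands=[0,0,2,0,0,0,0,2,0,0,0,0,0,0,0])

```text
clock: 12.0
tool_pos: [0.4576, 0.2499, 0.057]
orientation: [-121.8, 87.7, 166.8]
force: [-0.7, 0.2, 0.2]
opening: 0.0004
```

```bash
python3 -c "
from h import *
nxt(198.5,r=.083)"
```

```text
shift [ 1.1 -0.5 -1.8] zang -71.4 turn 0.1 tilt [-0.04   0.009 -0.999] t 12.00 pos [0.4576 0.2499 0.057 ] J [ 49.  17. -28.  -3. -46.  62.]
```

Back off, lift, and look.

>>> arm_command(commands=[0,0,-10,0,0,-20,0,-10,0,0,-50,0,0,0,0,-60,0,0,0,0,-60,-20,8,0,0])

```text
clock: 12.62
tool_pos: [0.4414, 0.2546, 0.2463]
orientation: [-108.8, 87.4, 179.8]
force: [1.2, 1.0, -0.4]
opening: 0.0002
```

>>> arm_command(commands=[-50,-20,8,0,0,-40,-10,0,0,0,0,0,0,0,0,0,0,0,0,0])

```text
clock: 13.12
tool_pos: [0.4193, 0.2383, 0.3462]
orientation: [-119.8, 87.8, 168.8]
force: [0.2, -0.5, -0.9]
opening: 0.0002
```

```bash
python3 -c "
from h import *
from plant import *
w=snapshot('wrist');pickle.dump(w,open('w7.pkl','wb'))
q=proj(w,[.450,.222,.046]);print('flag',q)
x,y=np.clip((q-[60,45]).astype(int),0,[392,290]);print(x,y)
look(w,'pics/w7.png',(x,y,x+120,y+90))"
```

```text
flag [269.60805423 142.16325226]
209 97
```

View pics/w7.png

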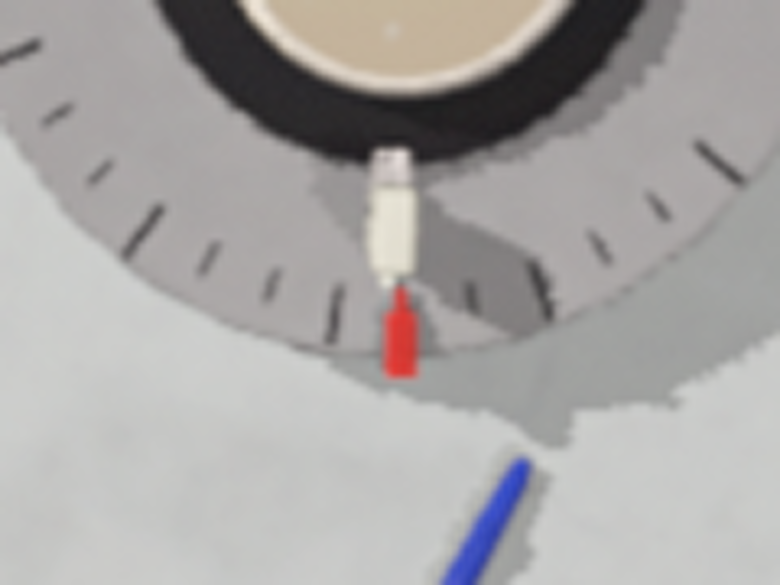

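The pointer tip is at (387,285) and the flag tip at (400,290), so it is still a little short.

```bash
python3 -c "
from h import *
w=pickle.load(open('w7.pkl','rb'))
f=lambda u,v:(209+u/6.5-.42,97+v/6.5-.42)
C=ringfit(w,(205,10,345,130))
for C in (C,np.array([.5442,.2523,.046])):
  info('ptr',onz(w,*f(387,285),.043),C);info('root',onz(w,*f(391,160),.046),C);info('flagtip',onz(w,*f(401,290),.047),C);info('flagend',onz(w,*f(401,375),.047),C)
  info('tab in',onz(w,*f(396,187),.078),C);info('tab out',onz(w,*f(391,275),.078),C)
nxt(197,off=.045,z=.095,r=.083)"
```

```text
ring [270.7  77.7] [80.9 87.4] C [0.5452 0.2543 0.046 ]
ptr [0.4517 0.2251 0.043 ] r 0.0980 ang 197.3
root [0.4817 0.2349 0.046 ] r 0.0665 ang 197.0
flagtip [0.4519 0.2216 0.047 ] r 0.0988 ang 199.3
flagend [0.4313 0.2142 0.047 ] r 0.1208 ang 199.4
tab in [0.4766 0.2333 0.078 ] r 0.0717 ang 197.0
tab out [0.4569 0.2275 0.078 ] r 0.0922 ang 196.9
ptr [0.4517 0.2251 0.043 ] r 0.0964 ang 196.4
root [0.4817 0.2349 0.046 ] r 0.0649 ang 195.6
flagtip [0.4519 0.2216 0.047 ] r 0.0972 ang 198.4
flagend [0.4313 0.2142 0.047 ] r 0.1192 ang 198.7
tab in [0.4766 0.2333 0.078 ] r 0.0702 ang 195.7
tab out [0.4569 0.2275 0.078 ] r 0.0907 ang 195.8
shift [250.2  48.8 -17.1] zang -71.4 turn 1.6 tilt [-0.037  0.007 -0.999] t 13.18 pos [0.4195 0.2383 0.3463] J [ 51.  -0.  -9.  -2. -82.  58.]
```

Lever about 2.2° short (3.1 mm at the tab). One more nudge: the target is 3 mm past the last contact pose.

>>> arm_command(commands=[40,22,-17,0,0,60,22,0,0,0,60,0,0,0,0,50,2,0,0,0,20,0,0,0,0])

```text
clock: 13.8
tool_pos: [0.4497, 0.271, 0.1047]
orientation: [-113.4, 87.7, 175.2]
force: [0.3, 0.3, 1.4]
opening: 0.0006
```

```bash
python3 -c "
from h import *
nxt(198.5,r=.083,off=.040);nxt(198.5,r=.083,off=.0212)"
```

```text
shift [48.5  2.1  7.4] zang -71.4 turn 0.1 tilt [-0.039  0.003 -0.999] t 13.80 pos [0.4497 0.271  0.1047] J [ 51.  14. -25.  -2. -52.  59.]
shift [48.2  2.1 26.2] zang -71.4 turn 0.1 tilt [-0.039  0.003 -0.999] t 13.80 pos [0.4497 0.271  0.1047] J [ 51.  14. -25.  -2. -52.  59.]
```

>>> arm_command(commands=[30,1,2,0,0,14,1,5,0,0,0,0,5,0,0,0,0,5,0,0,0,0,0,0,0])

```text
clock: 14.42
tool_pos: [0.4544, 0.2528, 0.0555]
orientation: [-104.1, 87.5, -175.5]
force: [-0.4, 0.1, 0.2]
opening: 0.0
```

```bash
python3 -c "
from h import *
nxt(198.5,r=.083,off=.0212)"
```

```text
shift [-0.6  1.6  6.7] zang -71.4 turn 0.1 tilt [-0.044 -0.003 -0.999] t 14.43 pos [0.4544 0.2528 0.0555] J [ 49.  18. -28.  -2. -46.  61.]
```

>>> arm_command(commands=[0,1,3,0,0,0,0,2,0,0,0,0,1.5,0,0,0,0,0,0,0])

```text
clock: 14.92
tool_pos: [0.4583, 0.2478, 0.0573]
orientation: [-108.5, 87.6, -179.9]
force: [-0.4, 0.5, -0.2]
opening: 0.0005
```

```bash
python3 -c "
from h import *
nxt(198.5,r=.083,off=.0212)"
```

```text
shift [ 1.3 -0.4  0.7] zang -71.4 turn 0.1 tilt [-0.042 -0.    -0.999] t 14.93 pos [0.4583 0.2478 0.0573] J [ 49.  18. -28.  -2. -46.  62.]
```

>>> arm_command(commands=[0,0,0.7,0,0,0,0,0,0,0,0,0,-10,0,0,-20,0,-10,0,0,-50,0,0,0,0])

```text
clock: 15.55
tool_pos: [0.4528, 0.2656, 0.1254]
orientation: [-100.6, 87.3, -172.0]
force: [0.4, 1.1, 0.5]
opening: 0.0003
```

>>> arm_command(commands=[-60,0,0,0,0,-60,-20,8,0,0,-50,-20,8,0,0,-30,-5,0,0,0,0,0,0,0,0])

```text
clock: 16.18
tool_pos: [0.4248, 0.2396, 0.3364]
orientation: [-105.0, 87.7, -176.3]
force: [-0.9, -0.2, -0.2]
opening: 0.0005
```

```bash
python3 -c "
from h import *
from plant import *
w=snapshot('wrist');pickle.dump(w,open('w8.pkl','wb'))
q=proj(w,[.450,.222,.046]);print('flag',q)
x,y=np.clip((q-[60,45]).astype(int),0,[392,290]);print(x,y)
look(w,'pics/w8.png',(x,y,x+120,y+90))
go([.56,.335,.2])"
```

```text
flag [268.01641435 145.08085243]
208 100
shift [128.7 164.6 -45.9] zang -71.3  tilt [-0.042 -0.004 -0.999] t 16.23 pos [0.4243 0.2394 0.335 ] J [ 51.   1.  -9.  -2. -82.  58.]
```

View pics/w8.png

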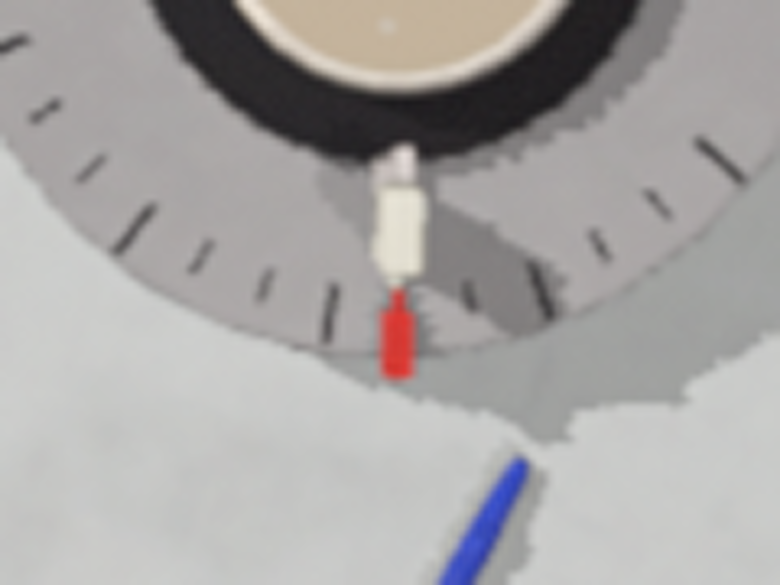

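The pointer tip (397,285) is in line with the flag tip (398,290). Next the lock.

```bash
cat >>h.py <<'E'
def lk(ph,off=.026,r=.045,z=.058,P=(.5455,.3525)):
    a=np.radians(ph);u=np.array([np.cos(a),np.sin(a)]);t=np.array([-u[1],u[0]])
    go(np.append(np.array(P)+r*u-off*t,z),ph-90)
E
python3 -c "
from h import *
w=pickle.load(open('w8.pkl','rb'));f=lambda u,v:(208+u/6.5-.42,100+v/6.5-.42)
C=np.array([.5442,.2523,.046]);info('ptr',onz(w,*f(397,285),.043),C);info('flag',onz(w,*f(398,290),.047),C)
w=pickle.load(open('w1.pkl','rb'));f=lambda u,v:(155+u/6-.42,95+v/6-.42)
info('piv',onz(w,*f(220,379),.045),C);info('tabtop',onz(w,*f(86,330),.079),C);info('tabtop far',onz(w,*f(68,325),.079),C)
print('yaw',np.degrees(np.arctan2(.3525-.2532,.5455-.5435))-78.1)
lk(19,off=.042,z=.15)
"
```

```text
ptr [0.4526 0.2216 0.043 ] r 0.0966 ang 198.5
flag [0.4519 0.2213 0.047 ] r 0.0974 ang 198.5
piv [0.5464 0.3522 0.045 ] r 0.1000 ang 88.7
tabtop [0.5878 0.3582 0.079 ] r 0.1145 ang 67.6
tabtop far [0.5933 0.3605 0.079 ] r 0.1188 ang 65.6
yaw 10.746162459712238
shift [177.  203.7 -24.9] zang -71.3 turn -0.3 tilt [-0.042 -0.004 -0.999] t 16.23 pos [0.4243 0.2394 0.335 ] J [ 51.   1.  -9.  -2. -82.  58.]
```

>>> arm_command(commands=[0,50,-5,0,0,0,50,-5,0,0,30,50,-5,0,0,60,50,-4,0,0,50,4,0,0,0])

```text
clock: 16.85
tool_pos: [0.6007, 0.322, 0.1943]
orientation: [-105.2, 87.7, -176.5]
force: [-0.5, -0.6, -1.1]
opening: 0.0005
```

```bash
python3 -c "
from h import *
go([.600,.321,.058],-75)"
```

```text
shift [136.2   4.4   2.2] zang -71.2 turn 3.8 tilt [-0.041 -0.003 -0.999] t 16.85 pos [0.6007 0.322  0.1943] J [ 44.  24.   2.  -2. -70.  66.]
```

>>> arm_command(commands=[60,2,0,3.8,0,40,1,0,0,0,20,1,0,0,0,10,0,0,0,0,0,0,0,0,0])

```text
clock: 17.48
tool_pos: [0.593, 0.3186, 0.048]
orientation: [-88.5, 86.6, -163.8]
force: [-0.8, 0.4, 0.9]
opening: 0.0005
```

```bash
python3 -c "
from h import *
for p in (11,20,30): lk(p)
from plant import *
w=snapshot('wrist');pickle.dump(w,open('w9.pkl','wb'));h=cv2.cvtColor(w['frame'],cv2.COLOR_BGR2HSV)
blobs(w,cv2.inRange(h,(20,120,90),(35,255,255)),.079,(0,0,512,384),30)"
```

```text
shift [-10.3   5.3 -15.9] zang -75.2 turn 3.8 tilt [-0.058 -0.017 -0.998] t 17.48 pos [0.593  0.3186 0.048 ] J [ 44.  31.  -7.  -2. -55.  62.]
shift [-10.6   9.2 -23.1] zang -75.2 turn -5.2 tilt [-0.058 -0.017 -0.998] t 17.48 pos [0.593  0.3186 0.048 ] J [ 44.  31.  -7.  -2. -55.  62.]
shift [-10.8  12.3 -31.6] zang -75.2 turn -15.2 tilt [-0.058 -0.017 -0.998] t 17.48 pos [0.593  0.3186 0.048 ] J [ 44.  31.  -7.  -2. -55.  62.]
[262.8 234. ] [262 225   3  18  40] [0.6068 0.3164 0.079 ]
[262.9 258.2] [262 250   3  19  51] [0.5932 0.3126 0.079 ]
[263.9 280.5] [259 278  14   7  35] [0.5801 0.3084 0.079 ]
[282.1 281.4] [276 278  16   9  62] [0.582  0.2987 0.079 ]
[303.  281.5] [296 278  16  10  63] [0.5849 0.2878 0.079 ]
[320.2 281.8] [312 278  16  10  57] [0.587  0.2787 0.079 ]
[342.9 281.3] [338 278  11   8  35] [0.5904 0.2669 0.079 ]
[360.6 281.5] [354 278  15   9  51] [0.5927 0.2576 0.079 ]
[244.2 284.1] [238 281  14   7  35] [0.5752 0.3181 0.079 ]
```

>>> arm_command(commands=[-9,2,-2,0,0,0,3,-5,0,0,0,2,-5,0,0,0,2,-5,-2,0,0,0,0,0,0])

```text
clock: 18.15
tool_pos: [0.6005, 0.341, 0.0622]
orientation: [-94.3, 87.0, -167.3]
force: [0.6, 0.6, 1.0]
opening: 0.0004
```

```bash
python3 -c "
from h import *
for p in (11,20,30): lk(p)
from plant import *
print(get_obs()['force'])"
```

```text
shift [ 4.6 -7.   3.5] zang -73.1 turn 5.9 tilt [-0.051 -0.011 -0.999] t 18.15 pos [0.6005 0.341  0.0622] J [ 45.  31.  -5.  -2. -57.  63.]
shift [ 4.4 -2.7 -3.4] zang -73.1 turn -3.1 tilt [-0.051 -0.011 -0.999] t 18.15 pos [0.6005 0.341  0.0622] J [ 45.  31.  -5.  -2. -57.  63.]
shift [  4.2   0.7 -11.8] zang -73.1 turn -13.1 tilt [-0.051 -0.011 -0.999] t 18.15 pos [0.6005 0.341  0.0622] J [ 45.  31.  -5.  -2. -57.  63.]
[0.64929202 0.62191889 1.01195954]
```

>>> arm_command(commands=[1,-1,-5,-5,0,1,1,-5,-6,0,0,1,-5,-6,0,0,2,-5,-6,0,0,0,0,0,0])

```text
clock: 18.77
tool_pos: [0.5959, 0.3602, 0.0603]
orientation: [-116.6, 87.1, -166.0]
force: [-0.3, -0.3, 0.3]
opening: 0.0006
```

```bash
python3 -c "
from h import *
for p in (40,50,60): lk(p)
from plant import *
print(get_obs()['force'])"
```

```text
shift [ 2.2  1.6 -0.4] zang -49.4 turn 0.6 tilt [-0.049 -0.012 -0.999] t 18.77 pos [0.5959 0.3602 0.0603] J [ 46.  31.  -4.  -2. -57.  85.]
shift [ 2.3  5.5 -8.6] zang -49.4 turn -9.4 tilt [-0.049 -0.012 -0.999] t 18.77 pos [0.5959 0.3602 0.0603] J [ 46.  31.  -4.  -2. -57.  85.]
shift [  2.3   7.9 -17.3] zang -49.4 turn -19.4 tilt [-0.049 -0.012 -0.999] t 18.77 pos [0.5959 0.3602 0.0603] J [ 46.  31.  -4.  -2. -57.  85.]
[-0.34615688 -0.25517607  0.30261341]
```

>>> arm_command(commands=[1,3,-5,-5,0,0,3,-5,-6,0,0,2,-5,-6,0,0,2,-5,-5,0,0,0,0,0,0])

```text
clock: 19.4
tool_pos: [0.5881, 0.3788, 0.0592]
orientation: [-136.6, 87.1, -164.2]
force: [-0.0, -0.4, -0.0]
opening: 0.0003
```

```bash
python3 -c "
from h import *
for p in (65,76,): lk(p)
from plant import *
print(get_obs()['force'])"
```

```text
shift [ 1.2  3.1 -1.6] zang -27.6 turn -2.6 tilt [-0.049 -0.014 -0.999] t 19.40 pos [0.5881 0.3788 0.0592] J [ 48.  32.  -4.  -2. -57. 106.]
shift [  1.4   6.8 -10.8] zang -27.6 turn -13.6 tilt [-0.049 -0.014 -0.999] t 19.40 pos [0.5881 0.3788 0.0592] J [ 48.  32.  -4.  -2. -57. 106.]
[-0.03767209 -0.39495275 -0.03468923]
```

>>> arm_command(commands=[0,2,-3,-5,0,0,2,-3,-5,0,0,1,-3,-3,0,0,0,0,0,0])

```text
clock: 19.9
tool_pos: [0.5827, 0.3858, 0.0593]
orientation: [-149.0, 87.1, -164.1]
force: [-0.7, -0.0, 0.4]
opening: 0.0006
```

```bash
python3 -c "
from h import *
for p in (72,76,): lk(p)
from plant import *
print(get_obs()['force'])"
```

```text
shift [1.3 1.8 1.1] zang -15.1 turn 2.9 tilt [-0.048 -0.014 -0.999] t 19.90 pos [0.5827 0.3858 0.0593] J [ 49.  32.  -4.  -2. -57. 117.]
shift [ 1.3  3.6 -2.1] zang -15.1 turn -1.1 tilt [-0.048 -0.014 -0.999] t 19.90 pos [0.5827 0.3858 0.0593] J [ 49.  32.  -4.  -2. -57. 117.]
[-0.68076021 -0.02294415  0.44161295]
```

>>> arm_command(commands=[0,1,-2,0,0,0,0,-2,0,0,0,0,0,0,0])

```text
clock: 20.27
tool_pos: [0.5792, 0.3873, 0.0595]
orientation: [-148.4, 87.1, -163.8]
force: [0.6, -0.2, -1.2]
opening: 0.0003
```

>>> arm_command(commands=[0,0,-2,0,0,0,0,-1,0,0])

```text
clock: 20.52
tool_pos: [0.5765, 0.3883, 0.0595]
orientation: [-148.6, 87.1, -164.1]
force: [3.9, -0.5, -2.4]
opening: 0.0005
```

```bash
python3 -c "
from h import *
for p in (72,76,): lk(p)
from plant import *
print(get_obs()['force'])"
```

```text
shift [1.2 1.1 7.7] zang -15.5 turn 2.5 tilt [-0.048 -0.014 -0.999] t 20.52 pos [0.5765 0.3883 0.0595] J [ 49.  31.  -4.  -2. -57. 116.]
shift [1.3 2.9 4.5] zang -15.5 turn -1.5 tilt [-0.048 -0.014 -0.999] t 20.52 pos [0.5765 0.3883 0.0595] J [ 49.  31.  -4.  -2. -57. 116.]
[ 3.92594243 -0.46071836 -2.38954365]
```

>>> arm_command(commands=[0,0,-1.5,0,0,0,0,0,0,0])

```text
clock: 20.78
tool_pos: [0.5766, 0.3883, 0.0596]
orientation: [-147.4, 87.3, -162.9]
force: [1.9, 0.3, -1.4]
opening: 0.0009
```

>>> arm_command(commands=[0,0,-1.5,0,0,0,0,0,0,0])

```text
clock: 21.02
tool_pos: [0.5766, 0.3883, 0.0597]
orientation: [-146.4, 87.4, -161.9]
force: [2.6, 0.1, -1.2]
opening: 0.0003
```

>>> arm_command(commands=[0,0,-3,0,0])

```text
clock: 21.15
tool_pos: [0.5758, 0.3885, 0.0599]
orientation: [-144.7, 87.5, -160.2]
force: [17.9, -6.3, -9.2]
opening: 0.0005
```

>>> arm_command(commands=[0,0,10,0,0,-10,0,8,0,0,-50,0,0,0,0,-60,0,0,0,0,-60,-10,0,0,0])

```text
clock: 21.78
tool_pos: [0.5955, 0.3748, 0.2394]
orientation: [-141.1, 86.7, -156.5]
force: [0.5, 1.7, 0.1]
opening: 0.0003
```

>>> arm_command(commands=[-50,-40,-20,0,0,-40,-40,-20,0,0,0,-40,0,0,0,0,-30,0,0,0,0,0,0,0,0])

```text
clock: 22.4
tool_pos: [0.5223, 0.2428, 0.346]
orientation: [-148.9, 87.4, -164.3]
force: [-0.9, 0.6, -0.2]
opening: 0.0004
```

```bash
python3 -c "
from h import *
from plant import *
w=snapshot('wrist');pickle.dump(w,open('w10.pkl','wb'))
print(get_obs()['tool_pos'])
for n,p in (('C',[.5442,.2523,.046]),('flag',[.4519,.2213,.047]),('piv',[.546,.3525,.045]),('lockend',[.557,.396,.079])): print(n,proj(w,p))
h=cv2.cvtColor(w['frame'],cv2.COLOR_BGR2HSV)
blobs(w,cv2.inRange(h,(20,120,90),(35,255,255)),.06,(0,0,512,384),30)
cv2.imwrite('pics/w10.png',w['frame'])"
```

```text
[0.52260907 0.24360798 0.34553958]
C [268.91604256 149.50843384]
flag [222.24562592 180.596118  ]
piv [254.35341275  88.44713005]
lockend [253.13763374  52.77955982]
[253.9  65.7] [251  49   7  34 196] [0.5539 0.3825 0.06  ]
[262.8 231.9] [262 223   3  17  41] [0.4972 0.115  0.06  ]
[240.9 283.3] [  64  278  312   10 2052] [0.4301 0.023  0.06  ]
```

```bash
python3 -c "
from h import *
w=pickle.load(open('w10.pkl','rb'));look(w,'pics/w10c.png',(160,40,360,192))"
```

```text
(no output)
```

View pics/w10c.png

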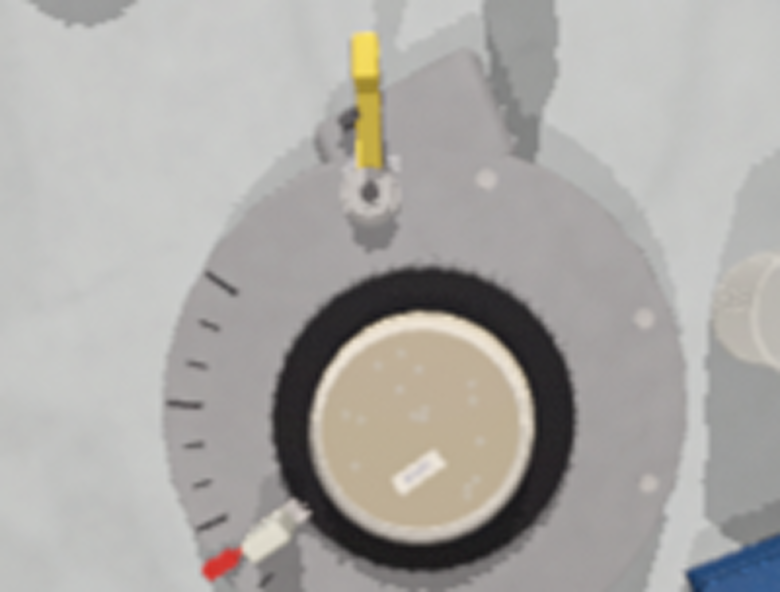

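The yellow lever lies against its stop post (365,60 to 370,190). The pointer and tab (270,535) are in line with the red flag (222,563), and the dish is centred on the window. Handing in.

```bash
python3 -c "
from plant import *
print(close_job())"
```

```text
the job is handed in; nothing more can be done
None
```

The job is handed in after about 22 s of robot time. The ring's pointer stands at the red flag and the yellow lever is at its stop; `close_job()` gives no verdict.

- **Ring:** I pushed the tab about 60° with the closed fingers, in three goes with a look after each. In the last measurement, taken before I moved the lock, pointer and flag both read 198.5° and the tips were about 1 mm apart. That is about as fine as the camera calibration (2 mm) allows.
- **Locking lever:** I pushed it until the fingers stopped advancing. A final 3 mm push raised the wrist force to about 21 N without moving it, so it is at the stop. I did not measure its final angle, but its yellow outline is where the stop position predicts.
- **Last picture:** After lifting clear, the lever rests against its stop post, the pointer is still in line with the flag, and the dish is centred on the window. The ring's position was judged by eye in this one, not measured again.

While lowering for the lock, the fingers overshot to 48 mm above the worktop, 2 mm above the ring top. I raised them at once and saw no contact force. I did not measure the bench items again at the end.

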